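# Set the check cell square to the light in the frying-oil meter

## Task

Take the amber glass check cell from the cork pad and stand it fully home in the square pocket of the oil meter's turning carrier; the carrier has been left turned off-line by an unknown amount, so feel for the pocket gently and do not force the glass. Then turn cell and carrier together until the cell's clear faces squarely face the lamp and the detector, let go, and leave the bottle, mug and salt jar where they stand.

Things in the scene. Friction and masses are not known exactly. Their poses are not given: they have to be found in the camera images.
- cell: loose solid glass check cell, 24 x 24 mm square, 77 mm tall, about 110 g, upright on the cork pad at any yaw. Origin: centre of its underside, z up. The lower 55 mm is amber glass: clear faces are +y and -y, the +x and -x faces are black. Either clear face may face the lamp. A push against the meter of more than 30 N would chip it.
- cap (a point): middle of the cell's square blue cap, on the cell's axis 66 mm above its underside. The cap is the cell's top 22 mm, 24 x 24 mm and flush with the glass: the place to grip, across either pair of sides. A white stripe over the cap runs along the cell's y axis, from one clear face to the other.
- meter: white oil meter fixed to the worktop, 170 x 170 mm, 50 mm high, with a green display along its -x edge. Origin: centre of its underside, under the carrier's axis, z up. The light path runs along its y axis. In its middle is the carrier, a bright metal block 46 x 46 mm that turns about the vertical axis (friction about 0.06 N m) and stays where it is left.
- pocket (a point): centre of the mouth of the carrier's square pocket, on the turning axis, 52 mm above the worktop; its axes stay those of the meter. Pocket 26 x 26 mm, 20 mm deep, 2 mm chamfer, so the cell has about 0.08 rad of play. The carrier's hard stop is where the pocket is square to the meter; it starts 0.25 to 0.75 rad anticlockwise of it, seen from above (range 0 to 0.9), not tracked.
- lamp (a point): orange lens of the lamp, 11 mm above the housing top, on the inner face of a grey block 36 x 24 mm (x, y) centred 62 mm to the meter's -y side, top 68 mm above the worktop. The pocket is square, so the cell also fits a quarter turn wrong: enter it with its y axis 0.25 to 0.75 rad anticlockwise of the meter's y axis (or that plus half a turn), then turn it clockwise.
- detector (a point): dark window of the detector across from the lamp, on the inner face of a like grey block 62 mm to the meter's +y side, top 68 mm above the worktop. The line from lamp to detector is the light path; both blocks carry a yellow line on top along it.
- rest: fixed square cork pad, 100 x 100 x 8 mm, on which the cell stands at the start. Origin: centre of its underside
- oil: bystander: green glass oil bottle, 56 mm across, 150 mm tall, loose. Origin: centre of its underside
- mug: bystander: white mug, 76 mm across, 85 mm tall, with a handle, loose. Origin: centre of its underside
- salt: bystander: small glass salt jar with steel cap, 44 mm across, 75 mm tall, loose. Origin: centre of its underside
Things that resemble listed ones, but are neither listed nor needed, are in the scene too. Of the things that look like the cell, the middle-sized one is meant.

How it is judged:
On the way:
1. the cell stands home in the pocket (horizontal distance between cell and pocket below 0.003 m and z of cell in the frame of meter below 0.0345 m), for 0.2 s.
At the end, for the whole second after the job is handed in: the cell stands upright (within 0.06 rad) and at rest in the carrier's pocket, its underside within 2.5 mm of the pocket floor and within 3 mm of the carrier's axis, its clear-face (y) axis within 0.12 rad of the meter's light path (y), either clear face to the lamp, and released (all of step 1 and angle between the y axis of cell and the y axis of meter, either way round below 0.12 rad and angle between cell's own z axis and vertical below 0.06 rad and contact force between the fingers and cell below 0.1 N and linear speed of cell below 0.02 m/s); the robot touches nothing.
It fails at once if the cell is pushed against the meter with more than 30 N (contact force between cell and meter above 30 N).
It fails at once if a bystander is moved by more than 30 mm or tipped (distance of any of oil, mug, salt from where it was at the start of the episode above 0.03 m or angle between any of oil, mug, salt's own z axis and vertical above 0.3 rad).
It also fails if it takes over 67 s, if anything falls off the work surface, if the arm or the gripper's body presses on something with over 40 N, if the wrist force passes 120 N, or if a joint passes its speed limit or range.

## Robot

A 7-joint arm with a two-finger parallel gripper is mounted at the origin on the work surface. World frame = base frame: x ahead of the robot, y to its left, z up, the work surface at z = 0. Lengths are in m, angles in rad, forces in N, time in s.
With the tool pointing down it reaches from about 0.4 to 0.85 m from the base axis. Payload 4.5 kg.
Tool frame: the origin (TCP) lies at the very end of the fingers, on their centre line; the grasp point (between the pads) lies 19 mm behind it; z points along the fingers, y is the line along which they close (so a half turn about z gives the same grasp; the last joint's range is limited). The gripper opens to 88 mm and grips with 3 to 60 N. Pads are 18 mm wide; open, the fingers measure 123 mm over their backs; the gripper's body (75 mm by 187 mm) begins 45 mm behind the grasp point.
Start: joints at [0.034, 0.689, -0.195, 1.565, 0.157, 0.902, -0.215], TCP at [0.625, 0, 0.239] pointing down, gripper open.
Joint ranges: [-3.01, 3.01], [-0.46, 2.08], [-1.47, 1.51], [0.13, 2.56], [-1, 4.14], [0.04, 2.09], [-2.66, 2.66]. Speed limits (rad/s): [2.57, 2.57, 3.14, 3.14, 3.14, 3.14, 3.14].

## Interface

Orientations are given as a unit quaternion [x, y, z, w].
In Python, from plant import r gives the robot as it stands. The module is installed in compiled form; this text tells all that it offers.
- The arm moves only by the tool step_arm, never from a script. Its argument "increments" is a list of rows, each a list of 2 entries, a list of its own where there are three numbers: the shift along the world's x, y, z in cm, then the turn, a rotation vector about the world's x, y, z in degrees. A call has exactly 10 rows; each row shifts and turns the commanded pose from where the row before left it; what a row does not reach is not made up. A row lasts 1/10 s, in which the tool goes at most 50 mm and 8.59 degrees, less where a joint would pass 70% of its speed; a pose out of reach is approached as far as the arm can. A call is refused whole if a number of a shift passes 5 or a number of a turn 8.59, either way. A call with a gripper value outside its range is refused whole. "fingers" is the opening, from 0 (shut) to 1 (fully open), set as the call begins (left out, the last holds). The fingers move at their own pace and stop on an object; "grip_force" is the grip in N (left out, the last holds). Time passes only in rows, so rows that do not move let the fingers close, or fill a call up. It gives the time, the measured TCP pose, the force, the opening and the grip force at its end, in the units of the state.
- r.get_state(): the state, without advancing time (a new reading comes with each control period).
- r.snapshot(name): name is "scene" or "side" or "wrist"; returns (picture, depth): 384x512x3 uint8, red, green, blue; 384x512 float32, m along the optical axis (not along the pixel's ray), 0 where there is no reading.
- r.calibration(name): a dict with "fov_y" (degrees; the focal length in pixels is half the picture's height over the tangent of half this angle, whatever the lens; pixels are square), "cx", "cy" (the principal point, pixels), "R" (3x3) and "t" (3): a world point X has camera coordinates R X + t. Camera axes: x right, y down, z forward; pixel columns grow to the right and rows downward; lengths in m; the calibration is good to about 2 mm. A picture is of the moment at which its call begins: read the wrist's pose just before it. calibration takes no time and is no camera call; for the wrist camera it gives the pose at the moment of the call.
- r.finish_job(): hands the job in; it is judged then, once.
The state is a dict: "clock": time; "q": joint angles; "qd": joint speeds; "joint_torque": joint torques, N m; "tool_pos": TCP position; "eef_rot": TCP orientation; "contact_force": force on the tool from outside, world axes, zero at the start; "moment": the same for the moment, N m; "opening": opening from 0.0 (shut) to 1.0 (fully open); "finger_force": force on a finger pad.
Only numpy, scipy, OpenCV 4.12 (cv2) and the standard library are available. Lean on these libraries where they do the work, as an engineer would, in place of code of your own. Each camera call takes 0.05 s, during which the arm holds its last target. There are 200 camera calls.

## Working session

There is one attempt and no reset: what is moved stays moved. The work goes in short steps, Python scripts to look and compute and a tool call to move; the robot and the scene stay as the last step left them, time stands still between calls to the robot, and variables do not carry over. Pictures are saved under pics/ and viewed, at most 10 in all, crops included, and the job is handed in when it is done.

Besides the shell and the picture viewer there is one more tool, called after "Emit:" by a JSON object that holds its "name" and its "arguments", one argument or row to a line. step_arm: Moves the arm, as the interface text tells. Its arguments: {"type":"object","properties":{"increments":{"type":"array","items":{"type":"array"}},"fingers":{"type":"number"},"grip_force":{"type":"number"}},"required":["increments"]}

```bash
mkdir -p pics
cat > h.py <<'E'
import numpy as np, cv2
from plant import r
def cam(n):
    c=r.calibration(n); f=192/np.tan(np.radians(c["fov_y"])/2)
    return f,c["cx"],c["cy"],np.array(c["R"]),np.array(c["t"])
def plane(n,u,v,z,c=None):
    f,cx,cy,R,t=c or cam(n); o=-R.T@t
    d=R.T@np.array([(u-cx)/f,(v-cy)/f,1]); return o+d*(z-o[2])/d[2]
def pt(n,u,v,d,c=None):
    f,cx,cy,R,t=c or cam(n); return R.T@(np.array([(u-cx)/f*d,(v-cy)/f*d,d])-t)
def proj(n,X,c=None):
    f,cx,cy,R,t=c or cam(n); p=R@np.array(X)+t; return f*p[0]/p[2]+cx,f*p[1]/p[2]+cy
def snap(n,name):
    c=cam(n); p,d=r.snapshot(n); cv2.imwrite(f"pics/{name}.png",p[:,:,::-1]); np.savez(f"pics/{name}.npz",p=p,d=d); return p,d,c
E
python3 - <<'E'
from h import *
for n in("scene","side","wrist"):
    p,d,c=snap(n,n+"0"); print(n,c[0],-c[3].T@c[4],c[3][2])
a=[cv2.imread(f"pics/{n}0.png") for n in("scene","side")]
cv2.imwrite("pics/both.png",cv2.resize(np.vstack(a),None,fx=.78,fy=.78))
print(r.get_state())
E
```

```text
scene 475.80726417683957 [1.16676937 0.34396055 1.08466167] [-0.47248035 -0.27992474 -0.83570596]
side 395.69497123248954 [ 0.52747679 -0.64732842  0.80102629] [ 0.05082115  0.6629426  -0.74694332]
wrist 312.6002952227994 [0.6247384  0.07175336 0.38288255] [-0.00186138 -0.2790594  -0.96027204]
{'clock': 0.15, 'q': array([ 0.03379356,  0.68976931, -0.19450861,  1.56610065,  0.15731913,
        0.90249737, -0.21512999]), 'qd': array([ 0.00079136, -0.00357298, -0.00053232, -0.00301404,  0.0004214 ,
        0.00109476, -0.00013645]), 'joint_torque': array([-1.46674727e-03, -5.27863634e+01, -1.26819178e+00, -1.53587687e+01,
       -5.24473807e-02,  3.92338901e-03,  1.12435155e-04]), 'tool_pos': array([ 6.24521530e-01, -4.70983716e-05,  2.38108725e-01]), 'eef_rot': array([ 7.07092958e-01,  7.07120265e-01, -5.33661508e-04, -4.41160996e-04]), 'contact_force': array([ 0.00497251, -0.25725458,  0.25020787]), 'moment': array([ 0.01345595, -0.02945938,  0.0412419 ]), 'finger_force': 0.0, 'opening': 1.0024868049119044}
```

View pics/scene0.png

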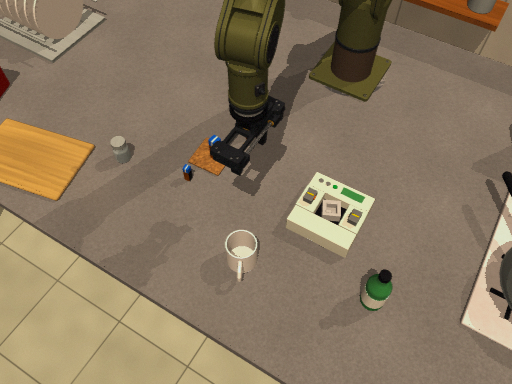

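View pics/wrist0.png

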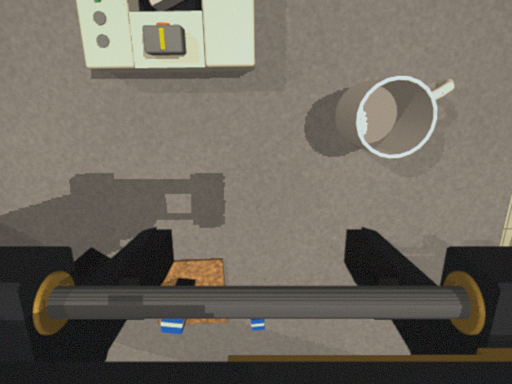

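View side.

The scene view shows the cork pad at about (212,155), with a blue-capped thing at (214,142) and a smaller one at (187,172). The meter is at (331,212), the mug at (241,250), the bottle at (376,290) and the salt jar at (120,148). The wrist view has blue caps at (173,325) and (257,324), and the lamp or detector block at (163,40).

Run:
```python
from h import *
for n in("scene","side"):
    z=np.load(f"pics/{n}0.npz"); p,d=z["p"],z["d"]; c=cam(n)
    h=cv2.cvtColor(p,cv2.COLOR_RGB2HSV); m=cv2.inRange(h,(100,120,60),(125,255,255))
    k,l,s,ce=cv2.connectedComponentsWithStats(m)
    for i in range(1,k):
        if s[i,4]>8:
            dd=d[l==i]; dm=np.median(dd[dd>0]); print(n,s[i],ce[i].round(1),pt(n,*ce[i],dm,c).round(3))
i=cv2.imread("pics/side0.png"); cv2.imwrite("pics/side0b.png",cv2.resize(i,(800,600)))
```

```text
scene [209 135   7  11  31] [211.3 139. ] [ 0.53 -0.18  0.08]
scene [213 137   8   7  21] [216.8 139.8] [ 0.525 -0.165  0.082]
scene [183 164   4   8  14] [184.1 166.8] [ 0.626 -0.205  0.048]
scene [186 166   5   7  27] [188. 169.] [ 0.626 -0.193  0.046]
side [180 234  14  13  62] [187.7 238.3] [ 0.411 -0.134  0.098]
side [174 240  15  15 137] [180.8 247.2] [ 0.396 -0.153  0.093]
side [237 249  10   2  20] [241.5 249.5] [ 0.525 -0.166  0.085]
side [236 255  11   8  75] [241.2 258.2] [ 0.523 -0.184  0.08 ]
side [285 269   7   6  30] [287.7 271.5] [ 0.622 -0.207  0.048]
```

View pics/side0b.png

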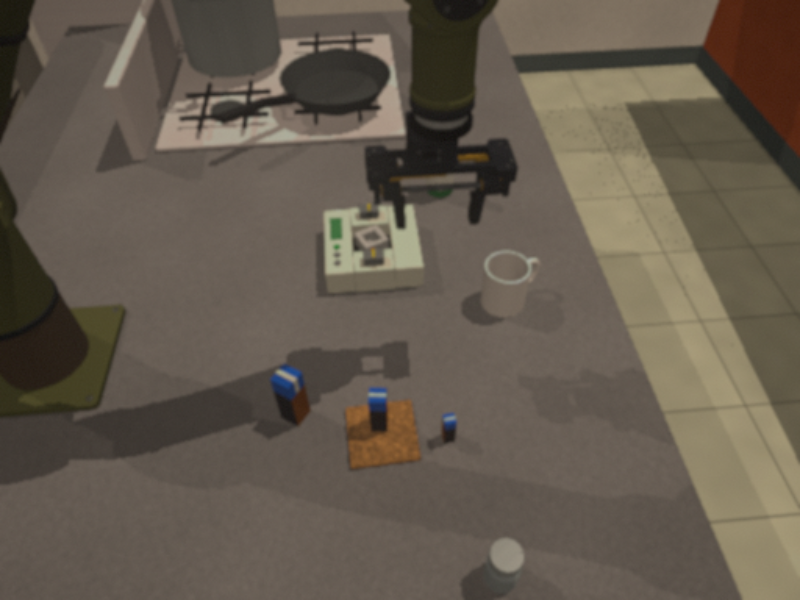

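Three things look like the cell (side view, 800x600):
- **Large:** (290,395), cap about 98 mm high.
- **Middle:** (378,408), standing on the cork pad with its top at about 85 mm = 8 + 77 mm. It fits both "middle-sized" and "on the cork pad", so it is the one.
- **Small:** (448,427), top at about 48 mm.

Next I'll confirm that in an enlarged crop and locate the meter from the yellow lines and the display.

Run:
```python
from h import *
for n,box in(("side",(195,120,285,200)),("scene",(280,165,385,260))):
    z=np.load(f"pics/{n}0.npz"); p,d=z["p"],z["d"]; c=cam(n)
    h=cv2.cvtColor(p,cv2.COLOR_RGB2HSV)
    M=np.zeros(h.shape[:2],np.uint8); M[box[1]:box[3],box[0]:box[2]]=255
    for nm,lo,hi,zz in(("yel",(20,110,80),(32,255,255),.068),("grn",(55,120,30),(85,255,255),.05)):
        m=cv2.inRange(h,lo,hi)&M
        k,l,s,ce=cv2.connectedComponentsWithStats(m)
        for i in range(1,k):
            if s[i,4]>4:
                dd=d[l==i]; dm=np.median(dd[dd>0]); print(n,nm,s[i],ce[i].round(1),"depth",pt(n,*ce[i],dm,c).round(3),"plane",plane(n,*ce[i],zz,c).round(3))
a=cv2.imread("pics/side0.png")[220:310,160:310]; b=cv2.imread("pics/scene0.png")[120:210,150:250]
w=cv2.imread("pics/wrist0.png")[0:75,70:270]
o=np.zeros((600,800,3),np.uint8); o[:300,:500]=cv2.resize(a,(500,300)); o[:270,500:]=cv2.resize(b,(300,270)); o[310:590,:747]=cv2.resize(w,(747,280))
cv2.imwrite("pics/crop1.png",o)
```

```text
side yel [235 130   2   5  10] [235.5 132. ] depth [0.532 0.249 0.07 ] plane [0.532 0.252 0.068]
side yel [237 159   3   6  12] [238.4 161.6] depth [0.533 0.127 0.069] plane [0.533 0.127 0.068]
scene yel [307 192   7   4  17] [310.1 193.5] depth [0.536 0.127 0.066] plane [0.538 0.127 0.068]
scene yel [352 213   8   5  18] [355.2 215.1] depth [0.535 0.251 0.067] plane [0.536 0.252 0.068]
scene grn [333 185   4   4  14] [334.5 186.5] depth [0.475 0.168 0.051] plane [0.474 0.168 0.05 ]
scene grn [341 188  23  14 143] [352.2 194.8] depth [0.472 0.218 0.048] plane [0.474 0.218 0.05 ]
```

View pics/crop1.png

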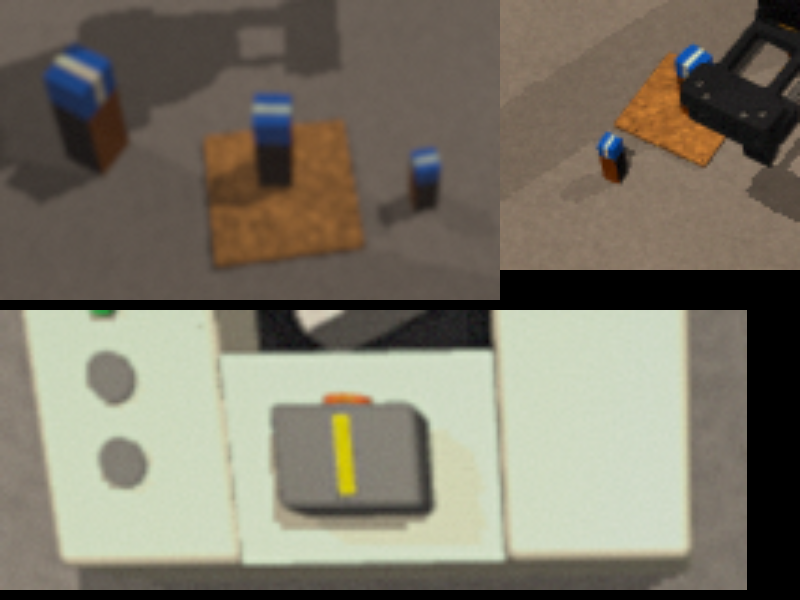

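The crop confirms the middle cell, on the cork. Its stripe runs roughly along world x and the face towards -y is black. The meter centre is about (0.534, 0.190) with yaw about 0, and the lamp is on the world -y side (orange lens). I'll go above the cell.

Emit:
{"name": "step_arm", "arguments": {
  "increments": [
    [[-1.1,-1.9,0],[0,0,0]],
    [[-1.1,-1.9,0],[0,0,0]],
    [[-1.1,-1.9,0],[0,0,0]],
    [[-1.1,-1.9,0],[0,0,0]],
    [[-1.1,-1.9,0],[0,0,0]],
    [[-1.1,-1.9,0],[0,0,0]],
    [[-1.1,-1.9,0],[0,0,0]],
    [[-1.1,-1.9,0],[0,0,0]],
    [[-1.2,-2.3,0],[0,0,0]],
    [[0,0,0],[0,0,0]]
  ],
  "fingers": 1
}}

```text
clock: 1.15
tool_pos: [0.5226, -0.1793, 0.2384]
eef_rot: [0.709, 0.705, -0.002, 0.0]
contact_force: [-0.4, -0.5, -0.2]
opening: 0.998
finger_force: 0.0
```

Run:
```python
from h import *
s=r.get_state(); print(s["tool_pos"],s["eef_rot"],s["clock"])
p,d,c=snap("wrist","w1")
h=cv2.cvtColor(p,cv2.COLOR_RGB2HSV); m=cv2.inRange(h,(100,120,60),(125,255,255))
k,l,st,ce=cv2.connectedComponentsWithStats(m)
for i in range(1,k):
    if st[i,4]>30: print(st[i],ce[i].round(1),plane("wrist",*ce[i],.085,c).round(4),np.median(d[l==i]))
cv2.imwrite("pics/w1b.png",cv2.resize(p[:,:,::-1],(800,600)))
```

```text
[ 0.52260215 -0.17932154  0.23839596] [ 7.09332533e-01  7.04871538e-01 -1.86313838e-03  3.29965293e-05] 1.15
[112 113  46  31 822] [134.3 127.2] [ 0.4058 -0.1319  0.085 ] 0.28176433
[102 133  45  28 482] [121.6 147.3] [ 0.3913 -0.1508  0.085 ] 0.28496867
[250 153  25  15 304] [261.9 160.1] [ 0.5255 -0.164   0.085 ] 0.30408558
[249 172  24  11 193] [260.3 176.7] [ 0.5238 -0.1806  0.085 ] 0.30770805
[340 176  18  10 142] [348.2 180.2] [ 0.6103 -0.1846  0.085 ] 0.343867
[340 188  18   6  72] [349.3 190.9] [ 0.6121 -0.1956  0.085 ] 0.34558618
```

View pics/w1b.png

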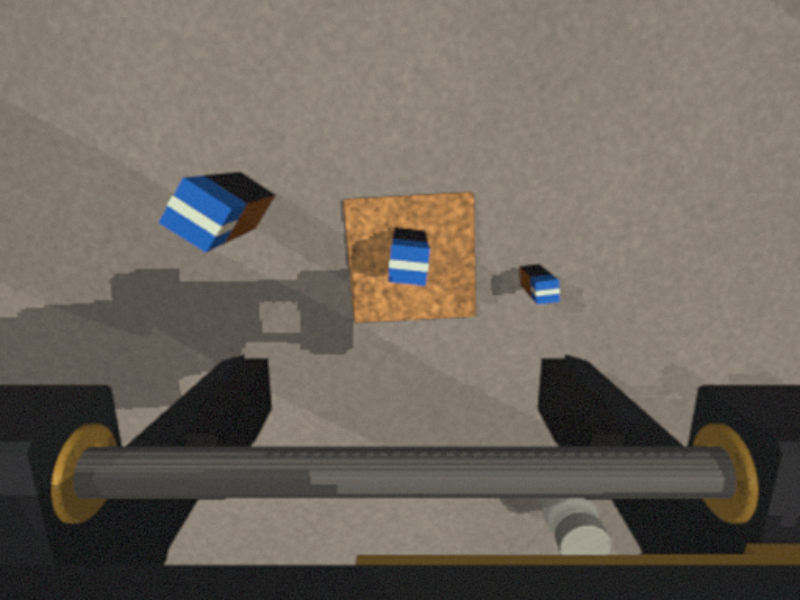

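The wrist view (800x600) shows the middle cell near the centre of the cork, with its stripe at about (408,266) running nearly along image x. Large is at (215,215), small at (545,285), and the salt jar is at (585,535) under the gripper body. I'll measure the stripe's centre, angle and height.

Run:
```python
from h import *
z=np.load("pics/w1.npz"); p,d=z["p"],z["d"]; c=cam("wrist")
h=cv2.cvtColor(p,cv2.COLOR_RGB2HSV)
sub=np.zeros(p.shape[:2],np.uint8); sub[160:180,246:277]=255
w=cv2.inRange(h,(0,0,150),(180,110,255))&sub
ys,xs=np.nonzero(w); print(len(xs),xs.min(),xs.max(),xs.mean(),ys.mean())
P=np.array([plane("wrist",x,y,.085,c)[:2] for x,y in zip(xs,ys)])
print(P.mean(0),[ (P[:,0].min(),P[:,0].max())]); 
(ce,sz,a)=cv2.minAreaRect((P*1e4).astype(np.float32)); print(ce,sz,a)
D=d[w>0]; print("depth pt",pt("wrist",xs.mean(),ys.mean(),np.median(D),c))
# black/blue lateral left-right edges of the cap: top face polygon
b=(cv2.inRange(h,(100,100,50),(125,255,255))&sub)|w
b[:167]=0
m=cv2.inRange(h,(100,100,50),(125,255,255)); m[:, :246]=0; m[:,277:]=0; m|=w
for row in range(152,188,3):
    q=np.nonzero(m[row])[0]; print(row,q.min() if len(q) else None,q.max() if len(q) else None,end=' | ')
q=np.argwhere(m)[:,::-1]; P=np.array([plane("wrist",x,y,.085,c)[:2] for x,y in q if y>=164])
print(P.min(0),P.max(0)); (ce,sz,a)=cv2.minAreaRect((P*1e4).astype(np.float32)); print(ce,sz,a)
R=[cv2.fitLine(P[0:1].astype(np.float32),2,0,.01,.01)] if 0 else 0
cork=cv2.inRange(h,(5,110,90),(20,255,255)); cork[:,:215]=0; cork[:,310:]=0; cork[:115]=0;cork[210:]=0
q=np.argwhere(cork)[:,::-1]; Q=np.array([plane("wrist",x,y,.008,c)[:2] for x,y in q]); print("cork",[np.round(t,1) for t in cv2.minAreaRect((Q*1e3).astype(np.float32))])
# side view triangulation of the stripe centre
zs=np.load("pics/side0.npz")["p"]; hs=cv2.cvtColor(zs,cv2.COLOR_RGB2HSV); ws=cv2.inRange(hs,(0,0,130),(180,110,255)); ws[:249]=0; ws[257:]=0; ws[:,:234]=0; ws[:,250:]=0
y2,x2=np.nonzero(ws); print("side stripe",len(x2),x2.mean(),y2.mean(),plane("side",x2.mean(),y2.mean(),.085))
```

```text
174 249 275 262.21264367816093 169.4655172413793
[ 0.52738032 -0.17050332] [(np.float64(0.5144751000262404), np.float64(0.5397884513292694))]
(5268.22607421875, -1695.1453857421875) (190.94886779785156, 249.4237060546875) 84.3507308959961
depth pt [ 0.52738237 -0.17059955  0.08453017]
152 252 255 | 155 252 272 | 158 250 273 | 161 250 275 | 164 250 275 | 167 249 273 | 170 249 274 | 173 249 274 | 176 249 272 | 179 249 273 | 182 270 271 | 185 None None | [ 0.51437177 -0.18316018] [ 0.53978845 -0.1650317 ]
(5270.6171875, -1740.0994873046875) (180.86264038085938, 252.23403930664062) 89.26467895507812
cork [array([ 529.2, -182.9]), array([98.8, 98.8]), np.float64(3.0)]
side stripe 40 241.25 252.45 [ 0.52434901 -0.17306412  0.085     ]
```

Emit:
{"name": "step_arm", "arguments": {
  "increments": [
    [[0.4,0.7,0],[0,0,0]],
    [[0,0,-2],[0,0,0]],
    [[0,0,-2.5],[0,0,0]],
    [[0,0,-3],[0,0,0]],
    [[0,0,-3],[0,0,0]],
    [[0,0,-2.8],[0,0,0]],
    [[0,0,-2.5],[0,0,0]],
    [[0,0,-1.5],[0,0,0]],
    [[0,0,-1.0],[0,0,0]],
    [[0,0,0],[0,0,0]]
  ]
}}

```text
clock: 2.2
tool_pos: [0.5292, -0.166, 0.0546]
eef_rot: [0.706, 0.708, 0.0, -0.001]
contact_force: [-0.5, -0.1, -1.3]
opening: 1.004
finger_force: 0.0
```

Emit:
{"name": "step_arm", "arguments": {
  "increments": [
    [[0,0,0],[0,0,0]],
    [[0,0,0],[0,0,0]],
    [[0,0,0],[0,0,0]],
    [[0,0,0],[0,0,0]],
    [[0,0,0],[0,0,0]],
    [[0,0,0],[0,0,0]],
    [[0,0,0],[0,0,0]],
    [[0,0,0],[0,0,0]],
    [[0,0,0],[0,0,0]],
    [[0,0,0],[0,0,0]]
  ],
  "fingers": 0,
  "grip_force": 15
}}

```text
clock: 3.2
tool_pos: [0.5288, -0.1679, 0.0557]
eef_rot: [0.707, 0.707, -0.0, -0.0]
contact_force: [-0.1, 0.4, 1.5]
opening: 0.279
finger_force: 14.5
```

Gripped: the opening is 24.5 mm. Next I'll check how the cell sits between the pads.

Run:
```python
from h import *
p,d,c=snap("wrist","w2"); s=r.get_state(); T=s["tool_pos"]; print(T,proj("wrist",T,c),proj("wrist",T+[0,0,.03],c))
h=cv2.cvtColor(p,cv2.COLOR_RGB2HSV)
m=cv2.inRange(h,(100,100,50),(125,255,255)); m[:, :200]=0; m[:,320:]=0
k,l,st,ce=cv2.connectedComponentsWithStats(m)
for i in range(1,k):
    if st[i,4]>30: print(st[i],ce[i].round(1),plane("wrist",*ce[i],.085,c).round(4))
cv2.imwrite("pics/w2c.png",cv2.resize(p[150:330,160:360,::-1],(660,594)))
```

```text
[ 0.52883222 -0.16794419  0.05571177] (np.float64(258.5906704328826), np.float64(246.51331752618995)) (np.float64(258.5567140601532), np.float64(278.95917160561453))
[ 232  241   59   45 2417] [260.5 263.7] [ 0.5296 -0.1612  0.085 ]
```

View pics/w2c.png

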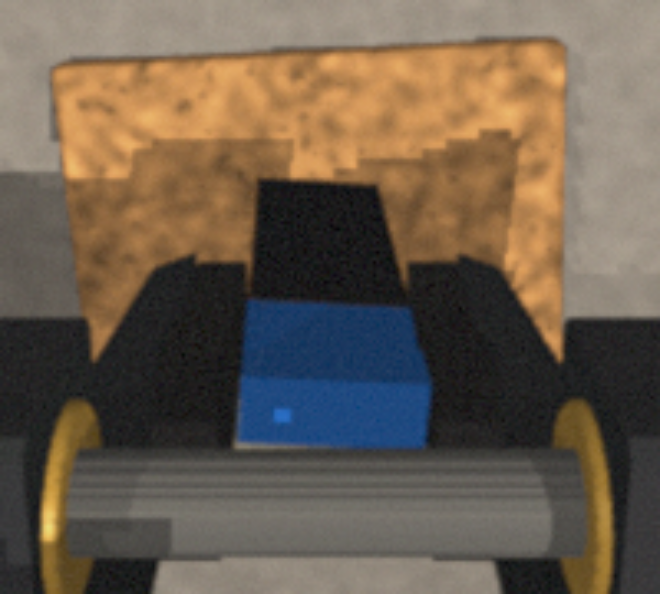

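The crop shows the blue cap between the pads, its near top edge at crop (240,376)–(430,381) and the stripe edge just above the bar. I'll turn these edges into the offset in the grip.

Run:
```python
from h import *
f=lambda x,y:(160+x*200/660,150+y*180/594)
for nm,x,y,z in(("topL",240,376,.085),("topR",430,381,.085),("strL",235,443,.085),("strR",427,446,.085),("capbL",247,298,.063),("capbR",410,306,.063),("botL",259,180,.008),("botR",377,185,.008)):
    print(nm,plane("wrist",*f(x,y),z).round(4))
```

```text
topL [ 0.5182 -0.1614  0.085 ]
topR [ 0.542  -0.1621  0.085 ]
strL [ 0.5173 -0.1709  0.085 ]
strR [ 0.5419 -0.1714  0.085 ]
capbL [ 0.5174 -0.1611  0.063 ]
capbR [ 0.5412 -0.1623  0.063 ]
botL [ 0.5158 -0.1616  0.008 ]
botR [ 0.539  -0.1627  0.008 ]
```

The cell's axis sits about 5 mm towards -y of the tool, so I'll regrip centred.

Emit:
{"name": "step_arm", "arguments": {
  "increments": [
    [[0,0,0],[0,0,0]],
    [[0,0,0],[0,0,0]],
    [[0,0,0],[0,0,0]],
    [[0,-0.2,0],[0,0,0]],
    [[0,-0.2,0],[0,0,0]],
    [[0,-0.15,0],[0,0,0]],
    [[0,0,0],[0,0,0]],
    [[0,0,0],[0,0,0]],
    [[0,0,0],[0,0,0]],
    [[0,0,0],[0,0,0]]
  ],
  "fingers": 0.6
}}

```text
clock: 4.25
tool_pos: [0.529, -0.1733, 0.0557]
eef_rot: [0.707, 0.707, 0.0, -0.0]
contact_force: [-0.5, -0.4, 0.0]
opening: 0.598
finger_force: 0.0
```

Emit:
{"name": "step_arm", "arguments": {
  "increments": [
    [[0,0,0],[0,0,0]],
    [[0,0,0],[0,0,0]],
    [[0,0,0],[0,0,0]],
    [[0,0,0],[0,0,0]],
    [[0,0,0],[0,0,0]],
    [[0,0,0],[0,0,0]],
    [[0,0,0],[0,0,0]],
    [[0,0,0],[0,0,0]],
    [[0,0,0],[0,0,0]],
    [[0,0,0],[0,0,0]]
  ],
  "fingers": 0,
  "grip_force": 15
}}

```text
clock: 5.25
tool_pos: [0.5289, -0.1735, 0.0557]
eef_rot: [0.707, 0.707, -0.0, -0.0]
contact_force: [-0.5, -0.5, -0.7]
opening: 0.27
finger_force: 14.9
```

Emit:
{"name": "step_arm", "arguments": {
  "increments": [
    [[0,0,0.5],[0,0,0]],
    [[0,0,1],[0,0,0]],
    [[0,0,1.5],[0,0,0]],
    [[0,0,2],[0,0,0]],
    [[0,0,2],[0,0,0]],
    [[0,0,2],[0,0,0]],
    [[0,0,2],[0,0,0]],
    [[0,0,1.5],[0,0,0]],
    [[0,0,1],[0,0,0]],
    [[0,0,0],[0,0,0]]
  ]
}}

```text
clock: 6.25
tool_pos: [0.5299, -0.1737, 0.1925]
eef_rot: [0.707, 0.707, 0.001, 0.001]
contact_force: [0.1, -0.2, -1.1]
opening: 0.271
finger_force: 14.9
```

Emit:
{"name": "step_arm", "arguments": {
  "increments": [
    [[0,1.5,0],[0,0,0]],
    [[0,3,0],[0,0,0]],
    [[0,3.5,0],[0,0,0]],
    [[0,3.5,0],[0,0,0]],
    [[0,3.5,0],[0,0,0]],
    [[0,3.5,0],[0,0,0]],
    [[0,3.5,0],[0,0,0]],
    [[0,3,0],[0,0,0]],
    [[0.4,2,0],[0,0,0]],
    [[0,1,0],[0,0,0]]
  ]
}}

```text
clock: 7.25
tool_pos: [0.5321, 0.1104, 0.1899]
eef_rot: [0.705, 0.709, 0.0, -0.001]
contact_force: [-0.6, 0.4, -0.4]
opening: 0.271
finger_force: 14.9
```

Run:
```python
from h import *
s=r.get_state(); print(s["tool_pos"],s["eef_rot"],s["q"].round(2))
p,d,c=snap("wrist","w3")
h=cv2.cvtColor(p,cv2.COLOR_RGB2HSV)
m=cv2.inRange(h,(20,110,80),(32,255,255))
k,l,st,ce=cv2.connectedComponentsWithStats(m)
for i in range(1,k):
    if st[i,4]>20: print(st[i],ce[i].round(1),plane("wrist",*ce[i],.068,c).round(4),pt("wrist",*ce[i],np.median(d[l==i]),c).round(4))
cv2.imwrite("pics/w3b.png",cv2.resize(p[:,:,::-1],(800,600)))
```

```text
[0.53206676 0.11043209 0.18988025] [ 7.05478791e-01  7.08730273e-01  7.38984255e-05 -1.03442068e-03] [-0.2   0.65 -0.15  1.86  0.15  0.64 -0.43]
[259   0   6  21 125] [261.5   9.9] [0.5335 0.2481 0.068 ] [0.5335 0.2481 0.0677]
[260 157   5  21 105] [262. 167.] [0.5348 0.1262 0.068 ] [0.5348 0.1261 0.0677]
[175 272  16  26 100] [181.7 283.1] [0.4575 0.0108 0.068 ] [0.5134 0.1392 0.2682]
[329 273  11  13  57] [334.  278.9] [0.6052 0.0163 0.068 ] [0.5508 0.1394 0.2663]
[334 285  10  15  50] [338.5 291.9] [0.6106 0.0018 0.068 ] [0.5508 0.1388 0.271 ]
[173 297  14  38 170] [178.1 316.6] [ 0.4515 -0.0275  0.068 ] [0.5135 0.1339 0.2736]
[329 300  16  28 128] [338.2 314.8] [ 0.6124 -0.0246  0.068 ] [0.5505 0.1343 0.2733]
[340 349  19  12  80] [348.  354.6] [ 0.6262 -0.0735  0.068 ] [0.5518 0.1284 0.2789]
[377 348  14  13  58] [384.6 354.9] [ 0.6646 -0.0737  0.068 ] [0.5598 0.1285 0.279 ]
[392 349  27  10  96] [406.8 352.4] [ 0.6873 -0.0703  0.068 ] [0.5651 0.1282 0.278 ]
[427 348  25  13 110] [438.9 354.2] [ 0.7212 -0.0724  0.068 ] [0.5719 0.1284 0.2786]
[363 350  14  11  57] [369.1 354.9] [ 0.6484 -0.0738  0.068 ] [0.5564 0.1284 0.2789]
[417 353   9   8  25] [421.  356.7] [ 0.703  -0.0757  0.068 ] [0.5675 0.1285 0.2795]
[ 95 355   7   6  21] [ 98.4 357.2] [ 0.3642 -0.0783  0.068 ] [0.4972 0.128  0.2795]
[108 355  17   6  38] [116.1 357.8] [ 0.3828 -0.079   0.068 ] [0.5011 0.128  0.2797]
[134 355   7   6  21] [136.3 357.3] [ 0.4041 -0.0782  0.068 ] [0.5055 0.1282 0.2797]
[153 355  15   6  25] [158.6 357.5] [ 0.4275 -0.0783  0.068 ] [0.5104 0.1283 0.2798]
[241 355  24   6  51] [251.2 357.4] [ 0.5249 -0.0777  0.068 ] [0.5305 0.1281 0.2796]
[264 355  19   6  43] [273.1 357.7] [ 0.5479 -0.0779  0.068 ] [0.5353 0.1283 0.2798]
[297 355  24   6  48] [310.5 357.9] [ 0.5873 -0.078   0.068 ] [0.5434 0.1284 0.2798]
[223 356  10   5  24] [227.8 357.9] [ 0.5003 -0.0784  0.068 ] [0.5255 0.1281 0.2796]
```

View pics/w3b.png

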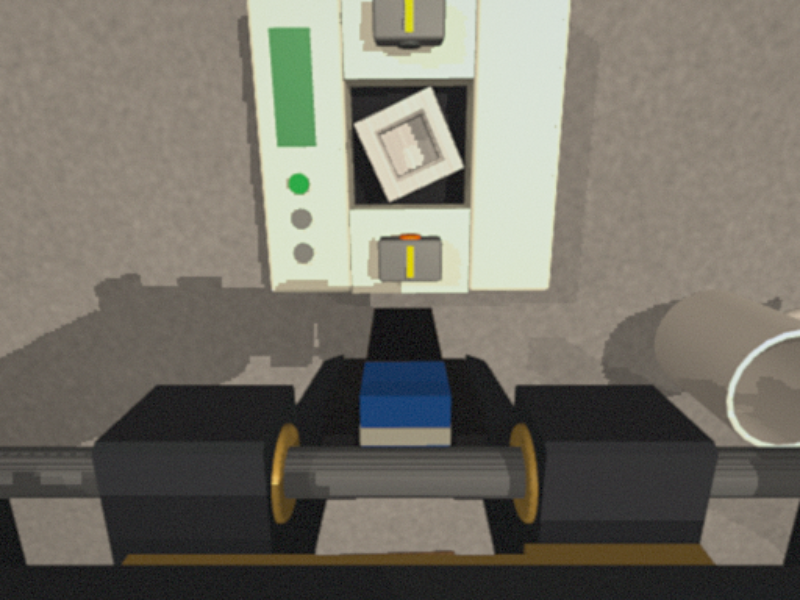

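The wrist view (800x600) shows the carrier with corners at about (433,88), (463,168), (388,201) and (354,124), turned anticlockwise. The lamp is at (410,255) with its orange lens, the detector at (410,20), and the cell hangs straight with its black face ahead. I'll measure the carrier's angle and centre, and the cell's offset.

```bash
cat > car.py <<'E'
from h import *
def carrier(p,c,box,n="wrist",z=.052):
    g=cv2.cvtColor(p,cv2.COLOR_RGB2GRAY); x0,y0,x1,y1=box
    m=np.zeros_like(g); m[y0:y1,x0:x1]=(g[y0:y1,x0:x1]>105)*255
    k,l,st,ce=cv2.connectedComponentsWithStats(m)
    i=1+np.argmax(st[1:,4]); q=np.argwhere(l==i)[:,::-1]
    P=np.array([plane(n,x,y,z,c)[:2] for x,y in q]); return st[i],cv2.minAreaRect((P*1e3).astype(np.float32))
E
python3 - <<'E'
from car import *
z=np.load("pics/w3.npz"); p,d=z["p"],z["d"]; c=cam("wrist")
print(carrier(p,c,(225,54,299,132)))
f=lambda x,y:(x*.64,y*.64)
for nm,x,y,zz in(("pocket",433,88,.052),("",463,168,.052),("",388,201,.052),("",354,124,.052),("orange",410,238,.061),("meterSW",273,290,.05),("SE",549,289,.05)): 
    u,v=f(x,y); dd=d[int(v),int(u)]; print(nm,plane("wrist",u,v,zz,c).round(4),pt("wrist",u,v,dd,c).round(4))
T=r.get_state()["tool_pos"]; print(T)
h=cv2.cvtColor(p,cv2.COLOR_RGB2HSV); zt=T[2]+.019+.011
# blue top/front edge & stripe: rows where brightness jumps in columns
for u in (236,250,264,278): 
    print(u,[ (v,int(p[v,u,2])) for v in range(230,288,1)][::1] if u==250 else "")
    V=p[:,u,:].astype(int); 
    w=[v for v in range(262,290) if V[v,0]>120]; print("stripe rows",w[:1],w[-1:], plane("wrist",u,w[0]-.5,zt,c).round(4) if w else "")
E
```

```text
(array([ 226,   55,   71,   74, 3067], dtype=int32), ((533.9782104492188, 188.6118927001953), (46.90654373168945, 46.87753677368164), 24.76017951965332))
pocket [0.5468 0.2181 0.052 ] [0.5485 0.2221 0.0202]
 [0.5645 0.1767 0.052 ] [0.5684 0.176  0.0185]
 [0.5224 0.1583 0.052 ] [0.5213 0.1555 0.0197]
 [0.504  0.1997 0.052 ] [0.5007 0.2017 0.0185]
orange [0.535  0.1386 0.061 ] [0.535  0.1395 0.0666]
meterSW [0.4525 0.1048 0.05  ] [0.4518 0.1041 0.0474]
SE [0.6193 0.1062 0.05  ] [ 0.6349  0.0927 -0.0008]
[0.53196486 0.11102433 0.1899954 ]
236 
stripe rows [274] [284] [0.5227 0.1135 0.22  ]
250 [(230, 28), (231, 61), (232, 92), (233, 97), (234, 96), (235, 91), (236, 96), (237, 96), (238, 95), (239, 94), (240, 97), (241, 96), (242, 95), (243, 96), (244, 90), (245, 89), (246, 92), (247, 87), (248, 87), (249, 81), (250, 87), (251, 87), (252, 89), (253, 103), (254, 115), (255, 118), (256, 118), (257, 114), (258, 118), (259, 119), (260, 113), (261, 116), (262, 118), (263, 116), (264, 122), (265, 114), (266, 117), (267, 116), (268, 120), (269, 120), (270, 113), (271, 121), (272, 116), (273, 113), (274, 115), (275, 122), (276, 128), (277, 128), (278, 125), (279, 129), (280, 124), (281, 125), (282, 125), (283, 126), (284, 122), (285, 102), (286, 60), (287, 45)]
stripe rows [274] [284] [0.5285 0.1135 0.22  ]
264 
stripe rows [274] [284] [0.5343 0.1135 0.22  ]
278 
stripe rows [274] [284] [0.5401 0.1136 0.22  ]
```

The carrier is at about 24.5° anticlockwise in world (meter yaw about 0.6°), centred at about (0.534, 0.188), and its size reads 46.9 mm (46 expected). The cell is centred on the tool within about 0.5 mm. I'll turn -65.5° and move over the pocket.

Emit:
{"name": "step_arm", "arguments": {
  "increments": [
    [[0.05,0.9,0],[0,0,-8.2]],
    [[0.05,0.9,0],[0,0,-8.2]],
    [[0.05,0.9,0],[0,0,-8.2]],
    [[0,1,0],[0,0,-8.2]],
    [[0,1,0],[0,0,-8.2]],
    [[0,1,0],[0,0,-8.2]],
    [[0,1,0],[0,0,-8.2]],
    [[0,1,0],[0,0,-8.1]],
    [[0,0,0],[0,0,0]],
    [[0,0,0],[0,0,0]]
  ]
}}

```text
clock: 8.3
tool_pos: [0.534, 0.1824, 0.1903]
eef_rot: [0.977, 0.213, -0.001, 0.001]
contact_force: [-0.4, -0.4, -1.7]
opening: 0.273
finger_force: 14.9
```

Run:
```python
from car import *
from scipy.spatial.transform import Rotation as Ro
s=r.get_state(); M=Ro.from_quat(s["eef_rot"]).as_matrix(); print(s["tool_pos"],np.degrees(np.arctan2(M[1,1],M[0,1])),M[:,2],s["q"].round(2))
p,d,c=snap("wrist","w4")
print("pocket px",proj("wrist",[.534,.188,.052],c),"tool px",proj("wrist",s["tool_pos"],c))
cv2.imwrite("pics/w4b.png",cv2.resize(p[:,:,::-1],(800,600)))
```

```text
[0.53403901 0.18241155 0.19034315] -65.35026596556236 [-0.00101005 -0.00148926 -0.99999838] [-0.53  0.68  0.2   1.81 -0.21  0.67 -1.35]
pocket px (np.float64(252.9487499760932), np.float64(177.18278376086394)) tool px (np.float64(258.71835166911876), np.float64(246.5588346462959))
```

View pics/w4b.png

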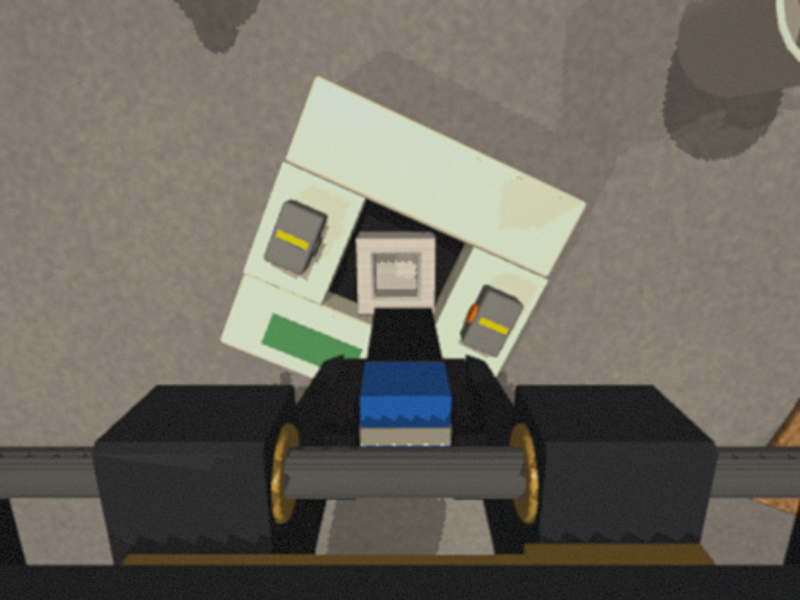

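The carrier now appears square with the cell, centred at about (397,272), with the lamp at (490,322) and the detector at (296,238). I'll refine its centre from this second view and then go down.

Run:
```python
from car import *
z=np.load("pics/w4.npz"); p,d=z["p"],z["d"]; c=cam("wrist")
print(carrier(p,c,(227,147,282,199)))
f=lambda x,y:(x*.64,y*.64)
a=plane("wrist",*f(493,325),.068,c);b=plane("wrist",*f(292,239),.068,c); print(a,b,(a+b)/2)
cs=[plane("wrist",*f(*q),.052,c) for q in((356,233),(434,232),(438,312),(358,312))]; print(np.round(cs,4),np.mean(cs,0))
T=r.get_state()["tool_pos"]; zt=T[2]+.03
print("cell", plane("wrist",*f(405,428),zt,c),"tool",T)
```

```text
(array([ 227,  149,   55,   50, 2449], dtype=int32), ((537.2693481445312, 188.14212036132812), (46.71487808227539, 51.33024215698242), 24.531999588012695))
[0.53521173 0.12575896 0.068     ] [0.53379699 0.24962412 0.068     ] [0.53450436 0.18769154 0.068     ]
[[0.5486 0.2193 0.052 ]
 [0.568  0.1782 0.052 ]
 [0.5249 0.155  0.052 ]
 [0.5047 0.1993 0.052 ]] [0.53653516 0.18794374 0.052     ]
cell [0.53648394 0.18300869 0.22049502] tool [0.53424194 0.18214565 0.19049502]
```

Both views agree: the pocket is at about (0.534, 0.188). I'll correct by y +0.6 cm and go down to about 8 mm above the mouth, with a softer grip so the cell slips before it could chip.

Emit:
{"name": "step_arm", "arguments": {
  "increments": [
    [[0,0.3,0],[0,0,0]],
    [[0,0.3,-1],[0,0,0]],
    [[0,0,-1.3],[0,0,0]],
    [[0,0,-1.3],[0,0,0]],
    [[0,0,-1.3],[0,0,0]],
    [[0,0,-1.3],[0,0,0]],
    [[0,0,-1.2],[0,0,0]],
    [[0,0,-0.8],[0,0,0]],
    [[0,0,0],[0,0,0]],
    [[0,0,0],[0,0,0]]
  ],
  "grip_force": 10
}}

```text
clock: 9.35
tool_pos: [0.5347, 0.1895, 0.1088]
eef_rot: [0.977, 0.212, 0.0, 0.0]
contact_force: [0.9, -0.2, -0.5]
opening: 0.271
finger_force: 9.9
```

Run:
```python
from car import *
s=r.get_state(); print(s["tool_pos"],s["contact_force"])
p,d,c=snap("wrist","w5")
h=cv2.cvtColor(p,cv2.COLOR_RGB2HSV)
m=cv2.inRange(h,(20,110,80),(32,255,255)); m[250:]=0
k,l,st,ce=cv2.connectedComponentsWithStats(m)
for i in range(1,k):
    if st[i,4]>20: print(st[i],plane("wrist",*ce[i],.068,c).round(4))
cv2.imwrite("pics/w5c.png",cv2.resize(p[110:290,140:380,::-1],(800,600)))
```

```text
[0.53468921 0.1895187  0.10875703] [ 0.85140583 -0.17628003 -0.48696676]
[153 173  31  17 216] [0.5335 0.25   0.068 ]
```

View pics/w5c.png

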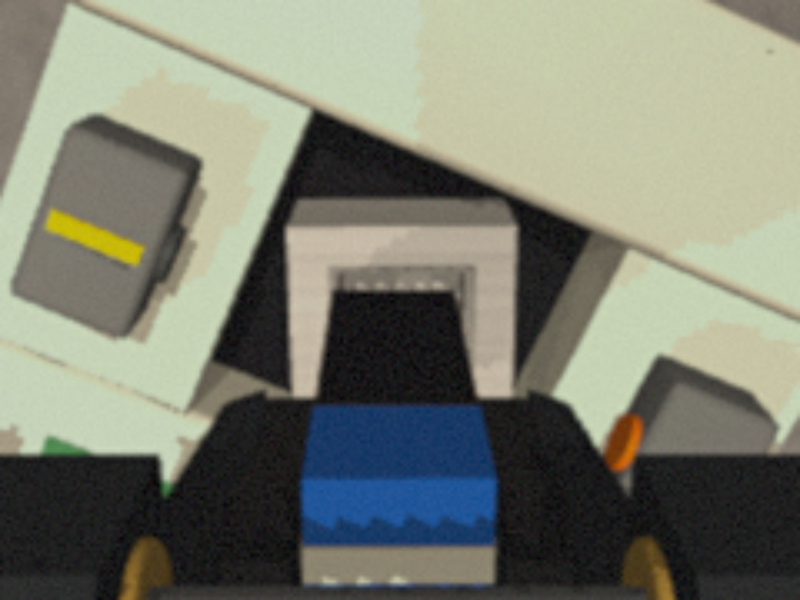

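The crop shows the cell's bottom edge at about (332–452, 292) and the pocket's mouth edge at about (330–475, 266). I'll check the offset numerically in the cell's frame.

Run:
```python
from h import *
c=cam("wrist"); f=lambda x,y:(140+x*.3-.35,110+y*.3-.35)
a=np.radians(-65.4); ux=np.array([-np.sin(a),np.cos(a)]); uy=np.array([np.cos(a),np.sin(a)])  # towards camera, image right
print(ux,uy); T=r.get_state()["tool_pos"]; zb=T[2]-.0477
for nm,x,y,z in(("cellL",332,291,zb),("cellR",453,291,zb),("capL",313,404,zb+.055),("capR",483,404,zb+.055),("carL",288,224,.052),("carR",518,224,.052),("pockL",330,266,.052),("pockR",476,266,.052)):
    P=plane("wrist",*f(x,y),z,c)[:2]-T[:2]; print(nm,"toward cam %.1f right %.1f mm"%(P@ux*1e3,P@uy*1e3))
```

```text
[0.90923611 0.41628079] [ 0.41628079 -0.90923611]
cellL toward cam 11.6 right -12.5 mm
cellR toward cam 11.5 right 11.0 mm
capL toward cam 11.8 right -12.0 mm
capR toward cam 11.8 right 12.3 mm
carL toward cam 22.7 right -21.6 mm
carR toward cam 22.6 right 24.3 mm
pockL toward cam 13.9 right -13.4 mm
pockR toward cam 13.9 right 16.1 mm
```

Offset is about 1.7 mm in y. I'll correct it and feel gently into the mouth.

Emit:
{"name": "step_arm", "arguments": {
  "increments": [
    [[0.04,-0.16,0],[0,0,0]],
    [[0,0,-0.2],[0,0,0]],
    [[0,0,-0.2],[0,0,0]],
    [[0,0,-0.2],[0,0,0]],
    [[0,0,-0.1],[0,0,0]],
    [[0,0,-0.1],[0,0,0]],
    [[0,0,-0.1],[0,0,0]],
    [[0,0,-0.1],[0,0,0]],
    [[0,0,-0.1],[0,0,0]],
    [[0,0,-0.1],[0,0,0]]
  ]
}}

```text
clock: 10.4
tool_pos: [0.5349, 0.1879, 0.0967]
eef_rot: [0.977, 0.212, 0.0, 0.0]
contact_force: [-0.1, -0.5, -0.8]
opening: 0.276
finger_force: 9.9
```

Inside the mouth with no force. I'll continue gently.

Emit:
{"name": "step_arm", "arguments": {
  "increments": [
    [[0,0,-0.1],[0,0,0]],
    [[0,0,-0.1],[0,0,0]],
    [[0,0,-0.1],[0,0,0]],
    [[0,0,-0.1],[0,0,0]],
    [[0,0,-0.1],[0,0,0]],
    [[0,0,-0.1],[0,0,0]],
    [[0,0,-0.1],[0,0,0]],
    [[0,0,-0.1],[0,0,0]],
    [[0,0,-0.1],[0,0,0]],
    [[0,0,0],[0,0,0]]
  ]
}}

```text
clock: 11.4
tool_pos: [0.5348, 0.1879, 0.0876]
eef_rot: [0.977, 0.212, -0.0, 0.0]
contact_force: [-0.1, 0.9, -0.8]
opening: 0.276
finger_force: 9.9
```

Emit:
{"name": "step_arm", "arguments": {
  "increments": [
    [[0,0,-0.1],[0,0,0]],
    [[0,0,-0.1],[0,0,0]],
    [[0,0,-0.1],[0,0,0]],
    [[0,0,-0.1],[0,0,0]],
    [[0,0,-0.1],[0,0,0]],
    [[0,0,-0.1],[0,0,0]],
    [[0,0,-0.1],[0,0,0]],
    [[0,0,-0.05],[0,0,0]],
    [[0,0,0],[0,0,0]],
    [[0,0,0],[0,0,0]]
  ]
}}

```text
clock: 12.4
tool_pos: [0.5349, 0.1879, 0.0802]
eef_rot: [0.977, 0.212, 0.0, 0.0]
contact_force: [-0.5, -0.2, -2.2]
opening: 0.272
finger_force: 9.9
```

Home (underside about 32.5 mm) with little force. I'll turn clockwise about 24° with a firmer grip.

Emit:
{"name": "step_arm", "arguments": {
  "increments": [
    [[0,0,0],[0,0,0]],
    [[0,0,0],[0,0,-2]],
    [[0,0,0],[0,0,-3]],
    [[0,0,0],[0,0,-3]],
    [[0,0,0],[0,0,-3]],
    [[0,0,0],[0,0,-3]],
    [[0,0,0],[0,0,-3]],
    [[0,0,0],[0,0,-3]],
    [[0,0,0],[0,0,-2]],
    [[0,0,0],[0,0,0]]
  ],
  "grip_force": 20
}}

```text
clock: 13.4
tool_pos: [0.5348, 0.1876, 0.0803]
eef_rot: [1.0, 0.021, -0.0, 0.0]
contact_force: [-0.1, -1.1, -0.8]
opening: 0.273
finger_force: 19.9
```

```bash
cat > chk.py <<'E'
from h import *
from scipy.spatial.transform import Rotation as Ro
s=r.get_state(); M=Ro.from_quat(s["eef_rot"]).as_matrix(); print(s["tool_pos"],"yaw",np.degrees(np.arctan2(M[1,1],M[0,1])),s["contact_force"],s["moment"],s["opening"])
E
python3 chk.py
```

```text
[0.53483988 0.18763752 0.08026944] yaw -87.55895376859564 [-0.14903362 -1.10522045 -0.78273778] [-0.18336494  0.16733061  0.01527676] 0.273334039654544
```

Emit:
{"name": "step_arm", "arguments": {
  "increments": [
    [[0,0,0],[0,0,-1]],
    [[0,0,0],[0,0,-1]],
    [[0,0,0],[0,0,-0.5]],
    [[0,0,0],[0,0,0]],
    [[0,0,0],[0,0,0]],
    [[0,0,0],[0,0,0]],
    [[0,0,0],[0,0,0]],
    [[0,0,0],[0,0,0]],
    [[0,0,0],[0,0,0]],
    [[0,0,0],[0,0,0]]
  ]
}}

```text
clock: 14.4
tool_pos: [0.5349, 0.1877, 0.0803]
eef_rot: [1.0, -0.0, -0.0, 0.0]
contact_force: [-0.8, -2.3, 1.1]
opening: 0.273
finger_force: 19.9
```

```bash
python3 chk.py
```

```text
[0.53489046 0.18771386 0.08025044] yaw -90.00796239192873 [-0.83744749 -2.31969311  1.10761712] [-0.55349991  0.32278484  0.06183273] 0.2729813325345208
```

Square within about 1°. I'll release and lift off straight.

Emit:
{"name": "step_arm", "arguments": {
  "increments": [
    [[0,0,0],[0,0,0]],
    [[0,0,0],[0,0,0]],
    [[0,0,0],[0,0,0]],
    [[0,0,0],[0,0,0]],
    [[0,0,0],[0,0,0]],
    [[0,0,0.5],[0,0,0]],
    [[0,0,1],[0,0,0]],
    [[0,0,2],[0,0,0]],
    [[0,0,2.5],[0,0,0]],
    [[0,0,2.5],[0,0,0]]
  ],
  "fingers": 0.7
}}

```text
clock: 15.4
tool_pos: [0.5349, 0.1878, 0.1668]
eef_rot: [1.0, -0.0, 0.0, 0.0]
contact_force: [0.6, 0.3, -0.6]
opening: 0.694
finger_force: 0.0
```

Emit:
{"name": "step_arm", "arguments": {
  "increments": [
    [[0,0,1],[0,0,0]],
    [[-1,0,1],[0,0,0]],
    [[-1,0,1],[0,0,0]],
    [[-1,0,1],[0,0,0]],
    [[-1,0,1],[0,0,0]],
    [[-1,0,0],[0,0,0]],
    [[-1,0,0],[0,0,0]],
    [[0,0,0],[0,0,0]],
    [[0,0,0],[0,0,0]],
    [[0,0,0],[0,0,0]]
  ]
}}

```text
clock: 16.4
tool_pos: [0.4753, 0.1879, 0.215]
eef_rot: [1.0, -0.0, 0.0, 0.0]
contact_force: [-0.8, -0.6, 0.5]
opening: 0.698
finger_force: 0.0
```

Run:
```python
from h import *
print(r.get_state()["tool_pos"])
p,d,c=snap("wrist","w6")
h=cv2.cvtColor(p,cv2.COLOR_RGB2HSV)
for nm,lo,hi,z in(("yel",(20,110,80),(32,255,255),.068),("blue",(100,100,50),(125,255,255),.109)):
    m=cv2.inRange(h,lo,hi); m[270:]=0
    k,l,st,ce=cv2.connectedComponentsWithStats(m)
    for i in range(1,k):
        if st[i,4]>20:
            q=np.argwhere(l==i)[:,::-1]; print(nm,st[i],plane("wrist",*ce[i],z,c).round(4),pt("wrist",*ce[i],np.median(d[l==i]),c).round(4))
cv2.imwrite("pics/w6b.png",cv2.resize(p[:,:,::-1],(800,600)))
```

```text
[0.47534316 0.18787928 0.21501315]
yel [180 113  21   6  91] [0.5334 0.2498 0.068 ] [0.5334 0.2498 0.068 ]
yel [317 112  20   5 100] [0.5347 0.1261 0.068 ] [0.5347 0.1261 0.0679]
blue [243 101  31  13 376] [0.5418 0.1882 0.109 ] [0.5418 0.1882 0.1079]
blue [244 121  30  12 353] [0.527 0.188 0.109] [0.5269 0.188  0.1079]
```

View pics/w6b.png

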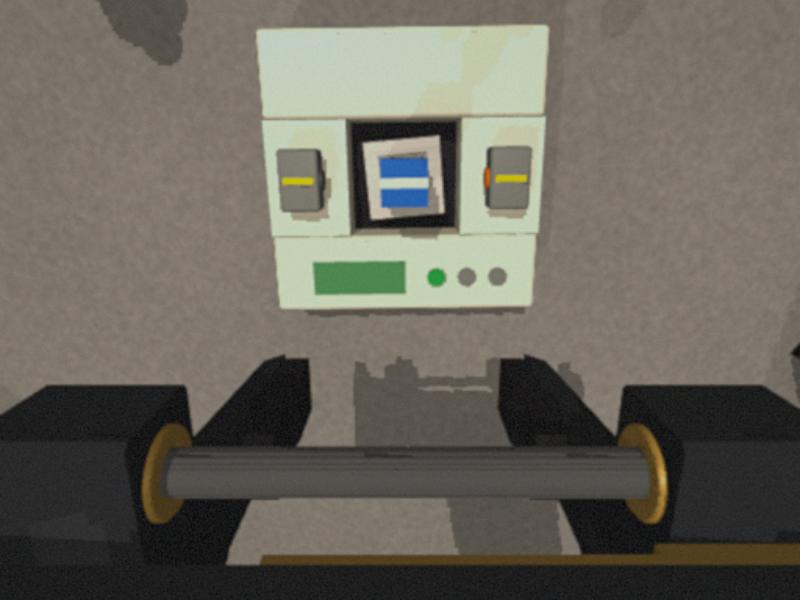

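The view shows the cell standing in the pocket with its stripe at (405,183), in line with the yellow lines at (297,182) and (511,179). The cap top measures about 108 mm (109 expected when home), the centre is (0.534, 0.188) against the pocket's (0.534, 0.188), and the gripper is clear. I'll hand in.

```bash
python3 -c "
from plant import r
print(r.finish_job())"
```

```text
the job is handed in; nothing more can be done
None
```

The cell stands home in the carrier's pocket, its clear faces square to the lamp and detector within about 1° on the last look, released at about 16 s; the bottle, mug and salt jar were not touched, and the hand-in gave no verdict.

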